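# Jack up the front of a hinged instrument shelf

### The arm

A 6-joint arm with a two-finger parallel gripper is mounted at the origin on the work surface. World frame = base frame: x ahead of the robot, y to its left, z up, the work surface at z = 0. Lengths are in m, angles in rad, forces in N, time in s.
With the tool pointing down it reaches from about 0.325 to 0.775 m from the base axis. Payload 5.5 kg.
Tool frame: the origin (TCP) lies midway between the tips of the shut fingers; the grasp point (between the pads) lies 19 mm behind it (grip_depth is the distance from the TCP to the grasp point, in m); z points along the fingers, y is the line along which they close (so a half turn about z gives the same grasp; the last joint's range is limited). The gripper opens to 88 mm and grips with 3 to 60 N. Pads are 20 mm wide; open, the fingers measure 115 mm over their backs; the gripper's body (75 mm by 178 mm) begins 61 mm behind the grasp point.
Start: joints at [1.248, 0.091, 1.231, -0, 1.82, -0.057], TCP at [0.158, 0.579, 0.223] pointing down, gripper open.
Joint ranges: [-2.87, 2.87], [-0.86, 2.18], [0.17, 2.46], [-1.51, 4.65], [0.06, 2.69], [-2.65, 2.65]. Speed limits (rad/s): [2.57, 2.57, 3.01, 3.14, 3.14, 3.14].

### API

Orientations are given as a rotation vector (axis times angle).
In Python, from bench import sense, camera, get_calibration, close_job, grip_depth gives the robot as it stands. The module is installed in compiled form; this text tells all that it offers.
- The arm moves only by the shell command python3 -m inch 'ROWS' [FORCE]. ROWS is JSON, a list of rows, each an object of numbers: "tx", "ty", "tz": the shift along the tool's x, y, z in units of 40 mm (1.0 is 40 mm); "rx", "ry", "rz": the turn, a rotation vector about the tool's x, y, z in degrees; "gripper": the finger opening in mm, from 0 to 87.8. A call has 1 to 20 rows; each row is the pose to reach, as a shift and turn from the pose commanded when the call began, along the tool's axes at that moment; what a row does not reach only later rows make up. A row lasts 1/8 s, in which the tool goes at most 62.5 mm and 10.7 degrees, less where a joint would pass 70% of its speed; a pose out of reach is approached as far as the arm can. A call with a gripper value outside its range is refused whole. The fingers move at their own pace and stop on an object; FORCE is the grip in N (left out, the last holds). Time passes only in rows, so rows that repeat a pose let the fingers close. It gives the time, the measured TCP pose, the force, the opening and the grip force at its end, in the units of the state.
- sense(): the state, without advancing time (a new reading comes with each control period).
- camera(name): name is "side" or "top" or "wrist"; returns (picture, depth): 480x640x3 uint8, blue, green, red; 480x640 float32, m along the optical axis (not along the pixel's ray), 0 where there is no reading.
- get_calibration(name): a dict with "mtx" (3x3 intrinsics, pixels), "D" ([k1, k2, p1, p2, k3] as OpenCV has them; the pictures are not rectified), "R" (3x3) and "t" (3): a world point X has camera coordinates R X + t. Camera axes: x right, y down, z forward; pixel columns grow to the right and rows downward; lengths in m; the calibration is good to about 2 mm. A picture is of the moment at which its call begins: read the wrist's pose just before it. get_calibration takes no time and is no camera call; for the wrist camera it gives the pose at the moment of the call.
- close_job(): hands the job in; it is judged then, once.
The state is a dict: "clock": time; "joints": joint angles; "joint_velocities": joint speeds; "joint_torque": joint torques, N m; "ee_pos": TCP position; "ee_rot": TCP orientation; "ft_force": force on the tool from outside, world axes, zero at the start; "ft_torque": the same for the moment, N m; "width": opening from 0.0 (shut) to 1.0 (fully open); "grip_force": force on a finger pad.
Only numpy, scipy, OpenCV 4.12 (cv2) and the standard library are available. Lean on these libraries where they do the work, as an engineer would, in place of code of your own. Each camera call takes 0.05 s, during which the arm holds its last target. There are 200 camera calls.

### The job

Stand the tall round rubber pad from the parts bin in the saddle cup of the bench jack, and slide the jack until the saddle is centred under the lift point of the instrument shelf (under the bolt head on its tongue). As a trial stroke, pump the handle right down so that the shelf rises and let it back up until the shelf is down again; then press it fully down once more and finish while still holding it down, the shelf raised by the jack alone. Do not push on the shelf with the arm, and leave the other things alone.

Things in the scene. Friction and masses are not known exactly. Their poses are not given: they have to be found in the camera images.
- pad: Loose black rubber cylinder, 34 mm diameter, 40 mm tall, 45 g, standing upright in one of the three bin compartments (which one varies). Origin: centre of its underside, z up along its axis. It is the tallest of the three rubber parts.
- bin: Fixed white plastic bin 280 x 110 x 32 mm (its x, y, z) with walls and floor 4 mm thick; two walls across divide it into three compartments side by side along its x, each about 88 x 102 mm inside, 90 to 91 mm apart. Origin: centre of its underside.
- block: Bystander: loose square rubber block 34 x 34 x 24 mm in another compartment. Origin: centre of its underside.
- collar: Bystander: loose rubber ring, 40 mm outer, 22 mm inner diameter, 18 mm high, in another compartment. Origin: centre of its underside.
- jack: Loose bench jack, 0.75 kg, moved by sliding it, for instance by its handle. Origin: on the bench under the vertical ram axis; +x points away from the handle. Steel base plate 12 mm thick from x = -190 to +35 mm, 90 mm wide; ram housing 44 mm diameter, 55 mm high; the handle pivots about an axis along y at x = -45, z = 60 mm, between cheeks up to 72 mm high.
- saddle_seat (a point): Centre of the inner floor of the saddle cup on top of the jack's ram, 64 mm above the bench with the handle up. The cup is a round steel dish, 58 mm outer and 48 mm inner diameter, its rim 6 mm above this floor.
- handle (a joint): Angle of the jack handle, rad: 0 = fully up (rising 0.5 rad above level towards the jack's -x), 0.5 = fully down (level, stop). Each 0.1 rad lifts the saddle by 6 mm, 30 mm in all. A spring returns it upward when let go; pressing it at the grip takes about 2 to 4 N unloaded, about 5 to 8 N with the shelf on it.
- handle_grip (a point): Point on the centre line of the handle's black rubber grip, 125 mm from the pivot. The grip is a round bar 22 mm in diameter, 85 to 150 mm from the pivot; nearer the pivot the handle is a 12 mm bar. Handle up, this point is 120 mm above the bench and 155 mm behind the ram axis; handle down, 60 mm and 170 mm.
- shelf (a joint): Tilt of the instrument shelf about the hinge on its two rear posts, rad: 0 = down at rest, positive = front raised; 0.1 rad raises the lift point by 30 mm, nearly straight up. White board 340 mm wide, 250 mm deep, top at 126 mm, a grey meter on it; the lift point is 50 mm in front of the board and 300 mm from the hinge.
- lift_point (a point): Centre of the underside of a 30 mm round steel pad, 114 mm above the bench, below a metal tongue 40 mm wide that stands out 70 mm from the middle of the shelf's front edge and ends 20 mm beyond this point. A 16 mm bolt head on the tongue, its top 18 mm above this point, marks it. With the rubber pad in the saddle and the handle up, 10 mm are free below it; without the pad the jack does not reach.
- bottle: Bystander: white plastic bottle, 54 mm diameter, 130 mm tall.
- carton: Bystander: cardboard box 90 x 130 x 50 mm.
- multimeter: Bystander: hand-held meter 150 x 75 x 30 mm, lying flat.
There are look-alikes about, which are no part of the job. Leave any red look-alike of the pad alone. What is shaped like the jack but turquoise is not meant.

How it is judged:
On the way, in this order (a step that is already met when the one before it is completed fails the run):
1. the pad stands in the saddle cup, released (horizontal distance between pad and saddle_seat below 0.01 m and distance between pad and saddle_seat below 0.01 m and angle between pad's own z axis and vertical below 0.1 rad and contact force between the fingers and pad below 0.1 N), for 0.2 s.
2. the saddle, with the pad in it, is within 12 mm of centred under the lift point, the shelf still down (horizontal distance between saddle_seat and lift_point below 0.012 m and distance between pad and saddle_seat below 0.01 m and value of joint shelf below 0.005 rad), for 0.2 s.
3. trial stroke: handle down, shelf raised on the pad (value of joint handle above 0.42 rad and value of joint shelf above 0.045 rad and contact force between pad and shelf above 1 N), for 0.1 s.
4. handle let back up, shelf down again (value of joint handle below 0.15 rad and value of joint shelf below 0.005 rad), for 0.1 s.
At the end, for the whole second after the job is handed in: The fingers hold the handle down (above 0.42 of 0.5 rad, force above 1 N); the shelf is raised by more than 0.045 rad and rests on the pad, untouched by the arm and still; the pad stands in the saddle cup, the jack is flat, and the saddle is within 14 mm of centred under the lift point (all of step 3 and contact force between the fingers and handle above 1 N and contact force between the arm and shelf below 0.2 N and horizontal distance between saddle_seat and lift_point below 0.014 m and distance between pad and saddle_seat below 0.01 m and angle between jack's own z axis and vertical below 0.1 rad and linear speed of shelf below 0.02 m/s and angle between pad's own z axis and vertical below 0.15 rad); the arm keeps its last pose, push and grip.
It fails at once if the arm pushes on the shelf (contact force between the arm and shelf above 5 N).
It fails at once if the block or the collar is taken or tossed about (distance of any of block, collar from where it was at the start of the episode above 0.06 m).
It fails at once if the bottle, carton or multimeter is pushed away or knocked over (distance of any of bottle, carton, multimeter from where it was at the start of the episode above 0.03 m or angle between bottle's own z axis and vertical above 0.5 rad).
It also fails if it takes over 61 s, if anything falls off the work surface, if the arm or the gripper's body presses on something with over 40 N, if the wrist force passes 120 N, or if a joint passes its speed limit or range.

## Working session

There is one attempt and no reset: what is moved stays moved. The work goes in short steps, Python scripts to look and compute and a shell command to move; the robot and the scene stay as the last step left them, time stands still between calls to the robot, and variables do not carry over. Pictures are saved under pics/ and viewed, at most 14 in all, crops included, and the job is handed in when it is done.

```bash
mkdir -p pics
python3 - <<'E'
from bench import *
import cv2,numpy as np
s=sense();print(s['clock'],s['ee_pos'],s['ee_rot'],grip_depth)
for n in ('top','side'):
    p,d=camera(n);cv2.imwrite(f'pics/{n}0.png',p);np.save(f'{n}0.npy',d)
    c=get_calibration(n);print(n,c['mtx'].tolist() if hasattr(c['mtx'],'tolist') else c['mtx'],c['D'],c['R'],c['t'])
E
```

```text
0.0 [0.15750279 0.57865313 0.22152006] [-4.16144494e-01 -3.11353332e+00  2.99009293e-03] 0.0187
top [[609.4411043745753, 0.0, 320.2260816971203], [0.0, 609.4411043745753, 236.97555492515582], [0.0, 0.0, 1.0]] [-0.09602831  0.          0.          0.          0.        ] [[ 1.52721611e-03 -9.99886914e-01 -1.49608516e-02]
 [-9.93875868e-01  1.35359357e-04 -1.10502218e-01]
 [ 1.10491747e-01  1.50379902e-02 -9.93763268e-01]] [-0.00649288  0.50846053  1.68766355]
side [[458.73954583487944, 0.0, 317.799344724883], [0.0, 458.73954583487944, 239.1588933880825], [0.0, 0.0, 1.0]] [-0.10045601  0.          0.          0.          0.        ] [[-0.93435903 -0.35607768  0.01348669]
 [-0.19618228  0.4824552  -0.85366826]
 [ 0.29746549 -0.80027849 -0.5206425 ]] [0.43935116 0.18162392 1.02227912]
```

View pics/top0.png

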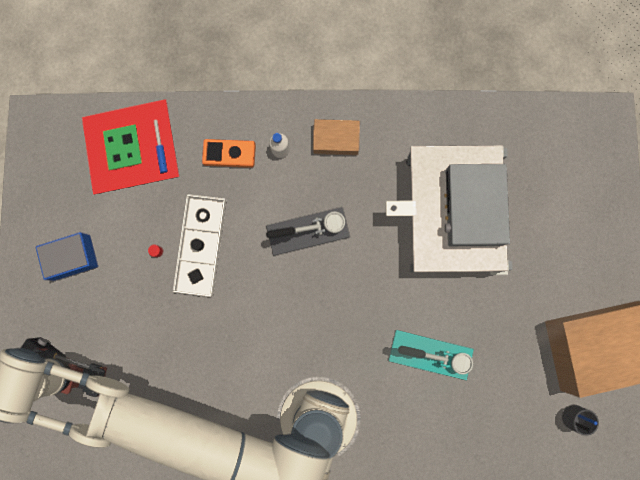

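View pics/side0.png

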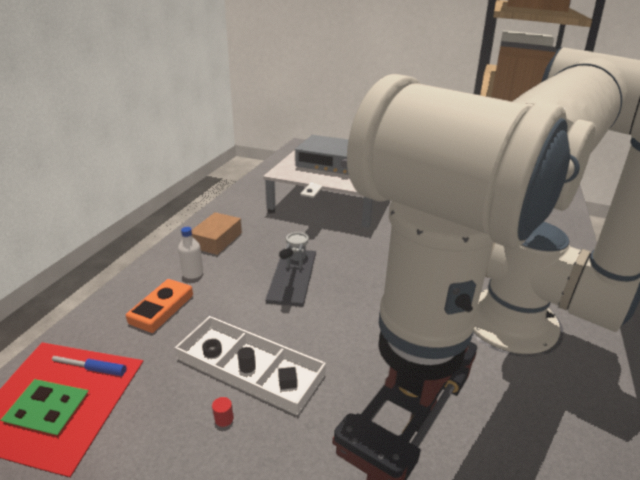

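Top view: pad in the middle compartment, about (197,245), collar at (203,215), block at (195,276). The grey jack has its saddle at (334,222) and its grip at about (280,233). The bolt head is at (394,208). In the side view the pad is upright at (246,359).

```bash
cat > h.py <<'E'
from bench import *
import cv2,numpy as np
from scipy.spatial.transform import Rotation as Rot
def ray(c,u,v,z):
    "world points on plane z seen at pixels"
    q=cv2.undistortPoints(np.array([[[u,v]]],float),np.array(c['mtx']),np.array(c['D']))[0,0]
    R=np.array(c['R']);o=-R.T@np.array(c['t']);d=R.T@np.array([q[0],q[1],1]);return o+d*(z-o[2])/d[2]
def cloud(c,d):
    v,u=np.nonzero(d>0);q=cv2.undistortPoints(np.c_[u,v].astype(float)[:,None],np.array(c['mtx']),np.array(c['D']))[:,0]
    P=np.c_[q,np.ones(len(q))]*d[v,u][:,None];return u,v,(P-np.array(c['t']))@np.array(c['R'])
def tool(dp):
    "world shift -> tool units (tx,ty,tz)"
    s=sense();return Rot.from_rotvec(s['ee_rot']).inv().apply(dp)/0.04
E
python3 - <<'E'
from h import *
c=get_calibration('top')
for n,u,v,z in [('pad',197,245,.044),('bolt',394,208,.132),('rim',334,222,.07),('grip',280,233,.12),('plateTL',266,232,.012),('plateTR',344,208,.012),('plateBR',350,236,.012),('plateBL',272,255,.012),('binTL',187,195,.032),('binTR',225,199,.032),('binBR',212,296,.032),('binBL',174,292,.032)]:
    print(n,ray(c,u,v,z).round(4))
p=cv2.imread('pics/top0.png')
big=np.hstack([cv2.resize(p[185:300,165:235],None,fx=5,fy=5,interpolation=2)[:, :],]);
j=cv2.resize(p[195:265,255:425],None,fx=4.6,fy=4.6,interpolation=2)
cv2.imwrite('pics/jack.png',j)
u,v,X=cloud(c,np.load('top0.npy'))
m=(X[:,2]>.035)&(X[:,2]<.06)&(u>180)&(u<215)&(v>225)&(v<265);print('padtop',m.sum(),X[m].mean(0),np.median(X[m],0))
m=(X[:,2]>.055)&(X[:,2]<.08)&(u>318)&(u<350)&(v>205)&(v<238);print('rim',m.sum(),(X[m].max(0)+X[m].min(0))/2,np.ptp(X[m],0))
m=(X[:,2]>.085)&(u>255)&(u<320)&(v>215)&(v<250);print('grip',m.sum());print(X[m][X[m][:,1].argsort()][::8].round(3))
E
```

```text
pad [0.4841 0.3392 0.044 ]
bolt [ 0.5744 -0.2037  0.132 ]
rim [ 0.5453 -0.0446  0.07  ]
grip [0.5089 0.0999 0.12  ]
plateTL [0.5246 0.1487 0.012 ]
plateTR [ 0.5935 -0.0737  0.012 ]
plateBR [ 0.513  -0.0905  0.012 ]
plateBL [0.4588 0.1309 0.012 ]
binTL [0.6287 0.3744 0.032 ]
binTR [0.6167 0.2647 0.032 ]
binBR [0.3419 0.2963 0.032 ]
binBL [0.3526 0.4043 0.032 ]
padtop 130 [0.48965727 0.3450892  0.04350001] [0.48969713 0.34388008 0.04369876]
rim 386 [ 0.54560491 -0.03771238  0.06716887] [0.06104982 0.06913001 0.02372686]
grip 279
[[0.527 0.024 0.087]
 [0.526 0.037 0.092]
 [0.529 0.042 0.092]
 [0.525 0.048 0.097]
 [0.52  0.053 0.094]
 [0.519 0.058 0.105]
 [0.521 0.061 0.106]
 [0.518 0.066 0.112]
 [0.52  0.068 0.115]
 [0.512 0.071 0.113]
 [0.519 0.073 0.123]
 [0.518 0.076 0.116]
 [0.511 0.078 0.121]
 [0.511 0.081 0.123]
 [0.517 0.084 0.123]
 [0.506 0.086 0.122]
 [0.512 0.087 0.115]
 [0.505 0.09  0.109]
 [0.52  0.092 0.115]
 [0.52  0.095 0.119]
 [0.504 0.097 0.119]
 [0.517 0.1   0.123]
 [0.501 0.102 0.122]
 [0.519 0.105 0.129]
 [0.5   0.107 0.129]
 [0.502 0.109 0.134]
 [0.515 0.112 0.133]
 [0.499 0.114 0.136]
 [0.502 0.117 0.135]
 [0.509 0.12  0.138]
 [0.514 0.122 0.144]
 [0.504 0.124 0.143]
 [0.501 0.127 0.142]
 [0.514 0.13  0.142]
 [0.509 0.133 0.141]]
```

View pics/jack.png

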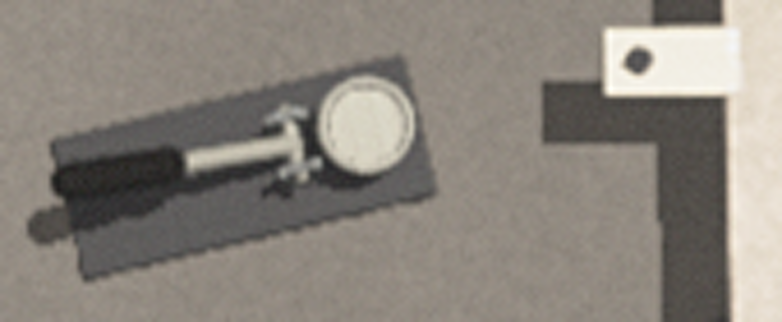

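```bash
python3 -m inch '[{"tx":-9.45,"ty":-3.65,"tz":0.5,"rz":-8.5,"gripper":52},{"tx":-9.45,"ty":-3.65,"tz":0.5,"rz":-8.5,"gripper":52},{"tx":-9.45,"ty":-3.65,"tz":0.5,"rz":-8.5,"gripper":52},{"tx":-9.45,"ty":-3.65,"tz":0.5,"rz":-8.5,"gripper":52},{"tx":-9.45,"ty":-3.65,"tz":0.5,"rz":-8.5,"gripper":52},{"tx":-9.45,"ty":-3.65,"tz":0.5,"rz":-8.5,"gripper":52},{"tx":-9.45,"ty":-3.65,"tz":0.5,"rz":-8.5,"gripper":52},{"tx":-9.45,"ty":-3.65,"tz":0.5,"rz":-8.5,"gripper":52},{"tx":-9.45,"ty":-3.65,"tz":0.5,"rz":-8.5,"gripper":52},{"tx":-9.45,"ty":-3.65,"tz":0.5,"rz":-8.5,"gripper":52}]' 20
python3 - <<'E'
from h import *
s=sense();print(s['clock'],s['ee_pos'],s['ee_rot'],s['width'])
c=get_calibration('wrist');p,d=camera('wrist');np.save('w1.npy',d);np.savez('w1c.npz',**{k:np.array(c[k]) for k in c if k in('mtx','D','R','t')})
cv2.imwrite('pics/w1.png',p)
u,v,X=cloud(c,d)
m=(abs(X[:,2]-.044)<.004)&(np.hypot(X[:,0]-.485,X[:,1]-.339)<.04)
if m.any():
    pts=X[m][:,:2].astype(np.float32);print(m.sum(),cv2.minEnclosingCircle(pts),np.median(X[m],0))
E
```

```text
0.1 [0.15752537 0.57868463 0.22162889] [-4.16270096e-01 -3.11356058e+00  2.67603917e-03] 1.0009446506815665invalid input
```

View pics/w1.png

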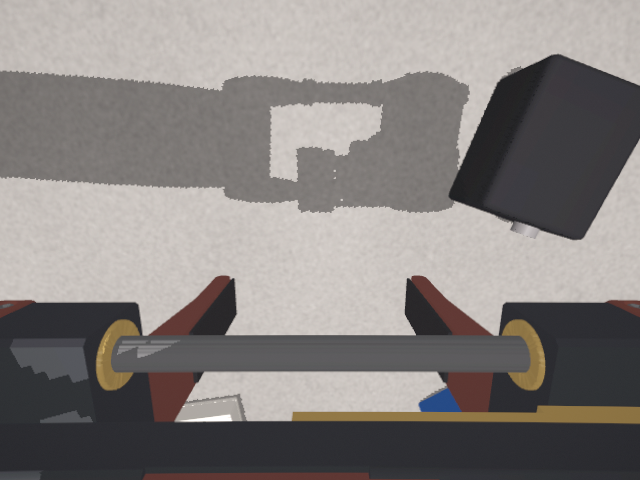

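The call was refused and the arm has not moved: the wrist view shows only the start area, with the bin's edge at (210,410). I'll try a smaller row to find what it accepts.

```bash
python3 -m inch '[{"tx":-1.5,"ty":-0.58,"tz":0,"rx":0,"ry":0,"rz":0,"gripper":52}]' 20; echo rc $?; python3 -m inch 2>&1 | head
```

```text
clock: 0.28
ee_pos: [0.2059, 0.5428, 0.2214]
ee_rot: [-0.407, -3.114, 0.002]
ft_force: [1.4, -0.4, -0.5]
width: 0.924
grip_force: 0.0
rc 0
invalid input
```

```bash
python3 -m inch '[{"tx":-8,"ty":-3.1,"tz":0.5,"rx":0,"ry":0,"rz":-8.5,"gripper":52},{"tx":-8,"ty":-3.1,"tz":0.5,"rx":0,"ry":0,"rz":-8.5,"gripper":52},{"tx":-8,"ty":-3.1,"tz":0.5,"rx":0,"ry":0,"rz":-8.5,"gripper":52},{"tx":-8,"ty":-3.1,"tz":0.5,"rx":0,"ry":0,"rz":-8.5,"gripper":52},{"tx":-8,"ty":-3.1,"tz":0.5,"rx":0,"ry":0,"rz":-8.5,"gripper":52},{"tx":-8,"ty":-3.1,"tz":0.5,"rx":0,"ry":0,"rz":-8.5,"gripper":52},{"tx":-8,"ty":-3.1,"tz":0.5,"rx":0,"ry":0,"rz":-8.5,"gripper":52},{"tx":-8,"ty":-3.1,"tz":0.5,"rx":0,"ry":0,"rz":-8.5,"gripper":52}]' 20
cat > look.py <<'E'
from h import *
import sys
s=sense();print(s['clock'],s['ee_pos'],s['ee_rot'],s['width'])
c=get_calibration('wrist');p,d=camera('wrist');cv2.imwrite('pics/'+sys.argv[1],p)
x,y,z,r=map(float,sys.argv[2:6])
u,v,X=cloud(c,d)
m=(abs(X[:,2]-z)<.005)&(np.hypot(X[:,0]-x,X[:,1]-y)<r)
print(m.sum())
if m.any(): print(cv2.minEnclosingCircle(X[m][:,:2].astype(np.float32)),np.median(X[m],0),X[m].mean(0),u[m].mean(),v[m].mean())
E
python3 look.py w2.png .485 .339 .044 .04
```

```text
clock: 1.27
ee_pos: [0.4835, 0.3387, 0.2025]
ee_rot: [-0.184, -3.135, -0.0]
ft_force: [-0.5, 0.1, 0.6]
width: 0.593
grip_force: 0.0
1.275 [0.48351615 0.33867115 0.20248141] [-1.83779489e-01 -3.13549072e+00 -2.56231076e-04] 0.5929981370144255
908
((0.48597821593284607, 0.3452974259853363), 0.017078759148716927) [0.4850969  0.34524649 0.04470644] [0.48510008 0.34521806 0.04459819] 326.8447136563877 235.64537444933922
```

View pics/w2.png

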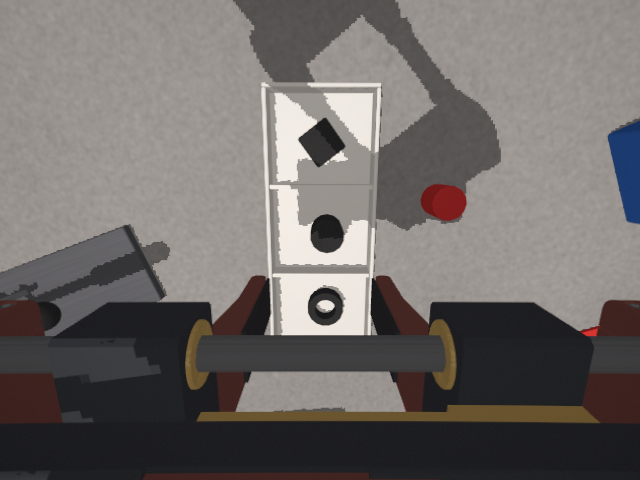

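The pad top is at about (327,230) in the middle compartment, near (0.4857, 0.345). I'll descend with a 44 mm opening and grip it.

```bash
python3 -m inch '[{"tx":-0.03,"ty":0.17,"tz":1.2,"rx":0,"ry":0,"rz":0,"gripper":44},{"tx":-0.03,"ty":0.17,"tz":2.4,"rx":0,"ry":0,"rz":0,"gripper":44},{"tx":-0.03,"ty":0.17,"tz":3.2,"rx":0,"ry":0,"rz":0,"gripper":44},{"tx":-0.03,"ty":0.17,"tz":4,"rx":0,"ry":0,"rz":0,"gripper":44},{"tx":-0.03,"ty":0.17,"tz":4.68,"rx":0,"ry":0,"rz":0,"gripper":44},{"tx":-0.03,"ty":0.17,"tz":4.68,"rx":0,"ry":0,"rz":0,"gripper":44},{"tx":-0.03,"ty":0.17,"tz":4.68,"rx":0,"ry":0,"rz":0,"gripper":20},{"tx":-0.03,"ty":0.17,"tz":4.68,"rx":0,"ry":0,"rz":0,"gripper":20},{"tx":-0.03,"ty":0.17,"tz":4.68,"rx":0,"ry":0,"rz":0,"gripper":20},{"tx":-0.03,"ty":0.17,"tz":4.68,"rx":0,"ry":0,"rz":0,"gripper":20}]' 15
```

```text
clock: 2.58
ee_pos: [0.4868, 0.3456, 0.0174]
ee_rot: [0.184, 3.134, 0.003]
ft_force: [-0.7, 0.1, 6.4]
width: 0.381
grip_force: 15.0
```

```bash
python3 -m inch '[{"tx":0,"ty":0,"tz":-1,"rx":0,"ry":0,"rz":0,"gripper":20},{"tx":0,"ty":0,"tz":-2.2,"rx":0,"ry":0,"rz":0,"gripper":20},{"tx":0,"ty":0,"tz":-3.5,"rx":0,"ry":0,"rz":0,"gripper":20},{"tx":-0.6,"ty":-1,"tz":-4.5,"rx":0,"ry":0,"rz":0,"gripper":20},{"tx":-1,"ty":-2.4,"tz":-4.5,"rx":0,"ry":0,"rz":0,"gripper":20},{"tx":-1.4,"ty":-3.8,"tz":-4.5,"rx":0,"ry":0,"rz":0,"gripper":20},{"tx":-1.8,"ty":-5.2,"tz":-4.5,"rx":0,"ry":0,"rz":0,"gripper":20},{"tx":-2.1,"ty":-6.6,"tz":-4.5,"rx":0,"ry":0,"rz":0,"gripper":20},{"tx":-2.4,"ty":-8,"tz":-4.5,"rx":0,"ry":0,"rz":0,"gripper":20},{"tx":-2.6,"ty":-9,"tz":-4.5,"rx":0,"ry":0,"rz":0,"gripper":20},{"tx":-2.6,"ty":-9.5,"tz":-4.5,"rx":0,"ry":0,"rz":0,"gripper":20},{"tx":-2.6,"ty":-9.5,"tz":-4.5,"rx":0,"ry":0,"rz":0,"gripper":20},{"tx":-2.6,"ty":-9.5,"tz":-4.5,"rx":0,"ry":0,"rz":0,"gripper":20}]'
python3 look.py w3.png .5455 -.0445 .068 .04
```

```text
clock: 4.2
ee_pos: [0.5449, -0.0434, 0.1955]
ee_rot: [0.182, 3.136, 0.001]
ft_force: [-0.2, -0.2, -1.4]
width: 0.387
grip_force: 15.0
4.2 [ 0.54485755 -0.04342453  0.19550226] [1.82363740e-01 3.13625471e+00 1.02517046e-03] 0.3868909370340007
2903
((0.5436298251152039, -0.038120802491903305), 0.03423658013343811) [ 0.54193144 -0.04230533  0.06522015] [ 0.54137987 -0.04257403  0.06653846] 320.4354116431278 237.26524285222183
```

View pics/w3.png

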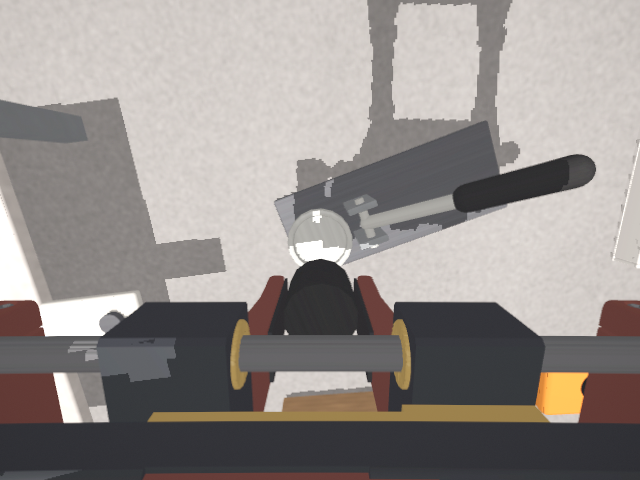

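The cup rim spans about columns 288 to 352, with its far edge at row 208. The grip runs from (460,198) to (575,170), and the pad hangs straight in the fingers.

Run:
```python
from h import *
c=get_calibration('wrist')
p=cv2.imread('pics/w3.png')
for n,u,v,z in [('L',288,240,.07),('R',353,240,.07),('T',320,207.5,.07),('P1',275,200,.012),('P2',487,121,.012),('bolt',112,321,.132)]: print(n,ray(c,u,v,z).round(4))
A=np.array([ray(c,a,b,.07)[:2] for a,b in [(288,240),(353,240),(320,207.5),(297,219),(344,218)]])
from scipy.optimize import least_squares
print(least_squares(lambda q:np.hypot(*(A-q[:2]).T)-q[2],[.545,-.044,.029]).x)
for n,u,v,z in [('g1',460,198,.105),('g2',578,170,.134),('bar',370,222,.068)]: print(n,ray(c,u,v,z).round(4))
```

```text
L [ 0.5397 -0.0711  0.07  ]
R [ 0.5463 -0.014   0.07  ]
T [ 0.5144 -0.0397  0.07  ]
P1 [ 0.5086 -0.0856  0.012 ]
P2 [0.4574 0.13   0.012 ]
bolt [ 0.5718 -0.1996  0.132 ]
[ 0.5433631  -0.04244927  0.0285961 ]
g1 [0.5153 0.066  0.105 ]
g2 [0.5021 0.1298 0.134 ]
bar [0.5324 0.0024 0.068 ]
```

```bash
python3 -m inch '[{"tx":0.02,"ty":0,"tz":1,"rx":0,"ry":0,"rz":0,"gripper":20},{"tx":0.02,"ty":0,"tz":1.8,"rx":0,"ry":0,"rz":0,"gripper":20},{"tx":0.02,"ty":0,"tz":2.4,"rx":0,"ry":0,"rz":0,"gripper":20},{"tx":0.02,"ty":0,"tz":2.75,"rx":0,"ry":0,"rz":0,"gripper":20},{"tx":0.02,"ty":0,"tz":2.85,"rx":0,"ry":0,"rz":0,"gripper":20},{"tx":0.02,"ty":0,"tz":2.9,"rx":0,"ry":0,"rz":0,"gripper":20},{"tx":0.02,"ty":0,"tz":2.9,"rx":0,"ry":0,"rz":0,"gripper":20}]'
```

```text
clock: 5.12
ee_pos: [0.5446, -0.0447, 0.0805]
ee_rot: [0.184, 3.135, -0.0]
ft_force: [-0.2, -0.4, -0.3]
width: 0.382
grip_force: 15.0
```

```bash
python3 -m inch '[{"tx":0,"ty":0.02,"tz":0.04,"rx":0,"ry":0,"rz":0,"gripper":20},{"tx":0,"ty":0.02,"tz":0.07,"rx":0,"ry":0,"rz":0,"gripper":20},{"tx":0,"ty":0.02,"tz":0.07,"rx":0,"ry":0,"rz":0,"gripper":20}]'
```

```text
clock: 5.5
ee_pos: [0.5445, -0.0439, 0.0774]
ee_rot: [0.184, 3.135, 0.0]
ft_force: [-0.7, 0.5, 3.8]
width: 0.383
grip_force: 15.0
```

```bash
python3 -m inch '[{"tx":0,"ty":0,"tz":0,"rx":0,"ry":0,"rz":0,"gripper":46},{"tx":0,"ty":0,"tz":0,"rx":0,"ry":0,"rz":0,"gripper":46},{"tx":0,"ty":0,"tz":0,"rx":0,"ry":0,"rz":0,"gripper":46},{"tx":0,"ty":0,"tz":-0.4,"rx":0,"ry":0,"rz":0,"gripper":46},{"tx":0,"ty":0,"tz":-1.2,"rx":0,"ry":0,"rz":0,"gripper":46},{"tx":0,"ty":0,"tz":-2.4,"rx":0,"ry":0,"rz":0,"gripper":46},{"tx":0,"ty":0,"tz":-3.4,"rx":0,"ry":0,"rz":0,"gripper":46},{"tx":0,"ty":0,"tz":-3.4,"rx":0,"ry":0,"rz":0,"gripper":46}]'
python3 look.py w4.png .544 -.043 .104 .03; python3 -c "
from bench import *
print(sense()['joints'])"
```

```text
clock: 6.5
ee_pos: [0.5457, -0.0441, 0.2185]
ee_rot: [0.184, 3.127, -0.001]
ft_force: [0.7, -1.3, -0.1]
width: 0.522
grip_force: 0.0
6.5 [ 0.54574128 -0.04410188  0.21851063] [ 1.83812238e-01  3.12730136e+00 -1.23875849e-03] 0.5218407911034701
1196
((0.5438050627708435, -0.04329026862978935), 0.016924165189266205) [ 0.54304496 -0.04342709  0.10470583] [ 0.54314562 -0.04339678  0.10461711] 320.5108695652174 240.98578595317727
[-1.42784447e-01 -5.81754069e-02  1.39408304e+00  1.89061449e-05
  1.80086659e+00 -1.59618194e+00]
```

```bash
python3 -m inch '[{"tx":0.4,"ty":1,"tz":0,"rx":0,"ry":0,"rz":10,"gripper":55},{"tx":0.8,"ty":2,"tz":0,"rx":0,"ry":0,"rz":20,"gripper":55},{"tx":1.2,"ty":3,"tz":0,"rx":0,"ry":0,"rz":30,"gripper":55},{"tx":1.4,"ty":3.64,"tz":0,"rx":0,"ry":0,"rz":40,"gripper":55},{"tx":1.4,"ty":3.64,"tz":0,"rx":0,"ry":0,"rz":50,"gripper":55},{"tx":1.4,"ty":3.64,"tz":0,"rx":0,"ry":0,"rz":60,"gripper":55},{"tx":1.4,"ty":3.64,"tz":0,"rx":0,"ry":0,"rz":70,"gripper":55},{"tx":1.4,"ty":3.64,"tz":0,"rx":0,"ry":0,"rz":70,"gripper":55},{"tx":1.4,"ty":3.64,"tz":0,"rx":0,"ry":0,"rz":70,"gripper":55}]'
python3 look.py w5.png .507 .107 .128 .05
python3 - <<'E'
from h import *
s=sense();M=Rot.from_rotvec(s['ee_rot']).as_matrix();print(M.round(4),tool(np.array([.507,.107,.101])-s['ee_pos']))
c=get_calibration('top');p,d=camera('top');cv2.imwrite('pics/top5.png',p)
E
```

```text
clock: 7.68
ee_pos: [0.5054, 0.1072, 0.2119]
ee_rot: [-1.945, -2.466, 0.002]
ft_force: [-0.8, -0.0, -0.8]
width: 0.627
grip_force: 0.0
7.675 [0.50535016 0.10719353 0.21185752] [-1.94522547e+00 -2.46576023e+00  1.53726111e-03] 0.6269711439374528
531
((0.5071048736572266, 0.1127953976392746), 0.026682833209633827) [0.50995499 0.10223433 0.12842281] [0.50883281 0.10277169 0.12824024] 324.1111111111111 260.68926553672316
[[-2.321e-01  9.727e-01 -9.000e-04]
 [ 9.727e-01  2.321e-01 -2.000e-04]
 [ 0.000e+00 -1.000e-03 -1.000e+00]] [-0.01387199  0.03980979  2.77714776]
```

View pics/w5.png

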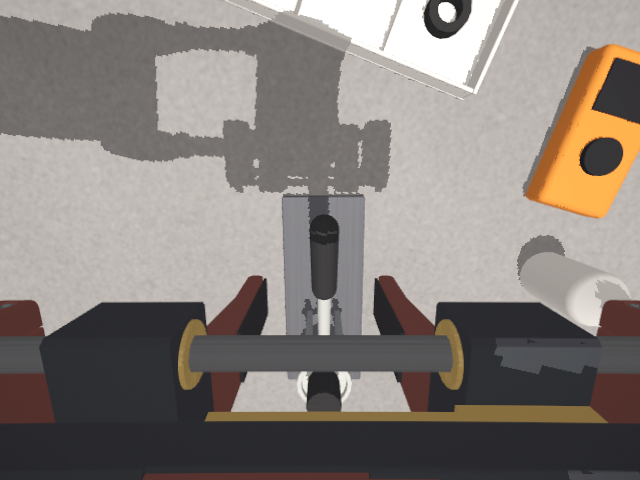

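View pics/top5.png

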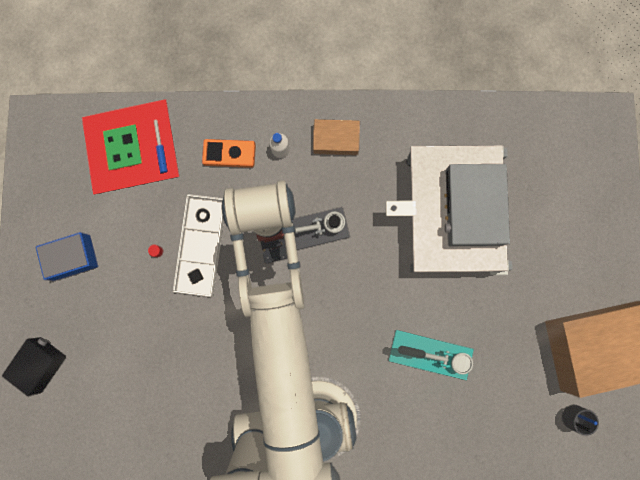

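The wrist view shows the grip at column 324, in line with the fingers, and the pad upright in the cup at (323,400). The top view shows the cup at (335,221) and the bolt at (394,208), both unobstructed. Next I'll grasp the handle.

```bash
python3 -m inch '[{"tx":0,"ty":0.06,"tz":1,"rx":0,"ry":0,"rz":0,"gripper":55},{"tx":0,"ty":0.06,"tz":2,"rx":0,"ry":0,"rz":0,"gripper":55},{"tx":0,"ty":0.06,"tz":2.5,"rx":0,"ry":0,"rz":0,"gripper":50},{"tx":0,"ty":0.06,"tz":2.75,"rx":0,"ry":0,"rz":0,"gripper":40},{"tx":0,"ty":0.06,"tz":2.75,"rx":0,"ry":0,"rz":0,"gripper":30},{"tx":0,"ty":0.06,"tz":2.75,"rx":0,"ry":0,"rz":0,"gripper":24},{"tx":0,"ty":0.06,"tz":2.75,"rx":0,"ry":0,"rz":0,"gripper":10},{"tx":0,"ty":0.06,"tz":2.75,"rx":0,"ry":0,"rz":0,"gripper":10},{"tx":0,"ty":0.06,"tz":2.75,"rx":0,"ry":0,"rz":0,"gripper":10}]' 20
cat > rel.py <<'E'
from h import *
import sys
s=sense();print(s['clock'],s['ee_pos'].round(4) if hasattr(s['ee_pos'],'round') else s['ee_pos'],s['ft_force'])
c=get_calibration('top');p,d=camera('top');cv2.imwrite('pics/'+sys.argv[1],p)
b0=ray(c,394,208,.132)
g=cv2.cvtColor(p,cv2.COLOR_BGR2GRAY)
# bolt: dark blob on white tongue
r=g[202:215,388:401].astype(float);w=np.clip(150-r,0,None);yy,xx=np.mgrid[202:215,388:401]
bolt=ray(c,(w*xx).sum()/w.sum(),(w*yy).sum()/w.sum(),.132)
u,v,X=cloud(c,d)
lift=bolt[:2];x0,y0=map(float,sys.argv[2:4])
m=(X[:,2]>.098)&(X[:,2]<.115)&(np.hypot(X[:,0]-x0,X[:,1]-y0)<.026)
pu,pv=u[m].mean(),v[m].mean();pad=ray(c,pu,pv,.104)
print('bolt',bolt.round(4),'pad',m.sum(),(pu,pv),pad.round(4))
# cup: fit bright rim pixels by depth
m=(X[:,2]>.064)&(X[:,2]<.078)&(np.hypot(X[:,0]-x0,X[:,1]-y0)<.036)
print('cup',m.sum(),cv2.minEnclosingCircle(X[m][:,:2].astype(np.float32)))
dp=np.r_[lift-pad[:2],0];print('move',dp,'tool',tool(dp))
cv2.imwrite('pics/z'+sys.argv[1],cv2.resize(p[190:250,270:430],None,fx=5,fy=5,interpolation=2))
E
python3 rel.py top6.png .544 -.043
```

```text
clock: 8.9
ee_pos: [0.508, 0.1082, 0.1034]
ee_rot: [1.949, 2.464, 0.002]
ft_force: [-3.8, 2.1, 4.1]
width: 0.248
grip_force: 20.0
8.9 [0.508  0.1082 0.1034] [-3.7792213   2.09154151  4.05599317]
bolt [ 0.575  -0.2015  0.132 ] pad 116 (np.float64(334.4051724137931), np.float64(219.61206896551724)) [ 0.5472 -0.0455  0.104 ]
cup 182 ((0.5460229516029358, -0.03980051726102829), 0.03425415977835655)
move [ 0.02781225 -0.15598456  0.        ] tool [-3.95500201e+00 -2.19979190e-01 -2.71898509e-03]
```

```bash
python3 -m inch '[{"tx":-0.05,"ty":0,"tz":0,"rx":0,"ry":0,"rz":0,"gripper":10},{"tx":-0.15,"ty":0,"tz":0,"rx":0,"ry":0,"rz":0,"gripper":10},{"tx":-0.3,"ty":-0.01,"tz":0,"rx":0,"ry":0,"rz":0,"gripper":10},{"tx":-0.5,"ty":-0.02,"tz":0,"rx":0,"ry":0,"rz":0,"gripper":10},{"tx":-0.7,"ty":-0.04,"tz":0,"rx":0,"ry":0,"rz":0,"gripper":10},{"tx":-0.9,"ty":-0.05,"tz":0,"rx":0,"ry":0,"rz":0,"gripper":10},{"tx":-1.1,"ty":-0.06,"tz":0,"rx":0,"ry":0,"rz":0,"gripper":10},{"tx":-1.3,"ty":-0.07,"tz":0,"rx":0,"ry":0,"rz":0,"gripper":10},{"tx":-1.5,"ty":-0.08,"tz":0,"rx":0,"ry":0,"rz":0,"gripper":10},{"tx":-1.7,"ty":-0.1,"tz":0,"rx":0,"ry":0,"rz":0,"gripper":10},{"tx":-1.9,"ty":-0.11,"tz":0,"rx":0,"ry":0,"rz":0,"gripper":10},{"tx":-2.1,"ty":-0.12,"tz":0,"rx":0,"ry":0,"rz":0,"gripper":10},{"tx":-2.3,"ty":-0.13,"tz":0,"rx":0,"ry":0,"rz":0,"gripper":10},{"tx":-2.5,"ty":-0.14,"tz":0,"rx":0,"ry":0,"rz":0,"gripper":10},{"tx":-2.65,"ty":-0.15,"tz":0,"rx":0,"ry":0,"rz":0,"gripper":10},{"tx":-2.75,"ty":-0.15,"tz":0,"rx":0,"ry":0,"rz":0,"gripper":10},{"tx":-2.8,"ty":-0.15,"tz":0,"rx":0,"ry":0,"rz":0,"gripper":10},{"tx":-2.8,"ty":-0.15,"tz":0,"rx":0,"ry":0,"rz":0,"gripper":10}]'
python3 rel.py top7.png .565 -.155
```

```text
clock: 11.2
ee_pos: [0.5287, -0.0005, 0.1041]
ee_rot: [-1.948, -2.465, -0.008]
ft_force: [-1.4, 8.7, 6.9]
width: 0.246
grip_force: 20.0
11.2 [ 5.287e-01 -5.000e-04  1.041e-01] [-1.35080978  8.74185669  6.91354472]
bolt [ 0.575  -0.2015  0.132 ] pad 106 (np.float64(374.14150943396226), np.float64(212.53773584905662)) [ 0.5664 -0.1528  0.104 ]
cup 150 ((0.5636017918586731, -0.15165023505687714), 0.03124215081334114)
move [ 0.00855104 -0.0486693   0.        ] tool [-1.23318797 -0.07327399 -0.0040379 ]
```

View pics/ztop7.png

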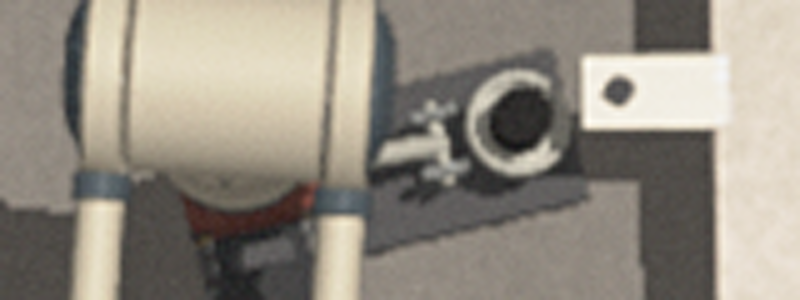

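The crop shows the cup rim centred at about (517,124) and the pad at (520,118), with the bolt at (619,90). That puts the pad close to the cup's centre.

Run:
```python
from h import *
c=get_calibration('top')
a=ray(c,373.4,214.8,.07);p=ray(c,374,213.6,.104);b=ray(c,393.8,208,.132);print(a,p,b)
for q in(a,p): d=b-q;d[2]=0;print(d,tool(d))
```

```text
[ 0.56528523 -0.15324838  0.07      ] [ 0.5635227  -0.15241787  0.104     ] [ 0.5743635  -0.20312792  0.132     ]
[ 0.00907828 -0.04987954  0.        ] [-1.26567137 -0.0674442  -0.00411516]
[ 0.0108408  -0.05071005  0.        ] [-1.29605768 -0.02937425 -0.00406509]
```

```bash
python3 -m inch '[{"tx":-0.05,"ty":0,"tz":0,"rx":0,"ry":0,"rz":0,"gripper":10},{"tx":-0.2,"ty":-0.01,"tz":0,"rx":0,"ry":0,"rz":0,"gripper":10},{"tx":-0.4,"ty":-0.02,"tz":0,"rx":0,"ry":0,"rz":0,"gripper":10},{"tx":-0.6,"ty":-0.03,"tz":0,"rx":0,"ry":0,"rz":0,"gripper":10},{"tx":-0.8,"ty":-0.04,"tz":0,"rx":0,"ry":0,"rz":0,"gripper":10},{"tx":-1,"ty":-0.05,"tz":0,"rx":0,"ry":0,"rz":0,"gripper":10},{"tx":-1.15,"ty":-0.06,"tz":0,"rx":0,"ry":0,"rz":0,"gripper":10},{"tx":-1.25,"ty":-0.06,"tz":0,"rx":0,"ry":0,"rz":0,"gripper":10},{"tx":-1.27,"ty":-0.06,"tz":0,"rx":0,"ry":0,"rz":0,"gripper":10},{"tx":-1.27,"ty":-0.06,"tz":0,"rx":0,"ry":0,"rz":0,"gripper":10},{"tx":-1.27,"ty":-0.06,"tz":0,"rx":0,"ry":0,"rz":0,"gripper":10}]'
python3 rel.py top8.png .575 -.2
```

```text
clock: 12.62
ee_pos: [0.538, -0.0504, 0.104]
ee_rot: [-1.948, -2.465, -0.007]
ft_force: [-1.9, 8.3, 6.9]
width: 0.242
grip_force: 20.0
12.625 [ 0.538  -0.0504  0.104 ] [-1.86343986  8.25831025  6.93127307]
bolt [ 0.575  -0.2014  0.132 ] pad 1 (np.float64(388.0), np.float64(216.0)) [ 0.557  -0.1902  0.104 ]
cup 87 ((0.5727958083152771, -0.19757501780986786), 0.03366808965802193)
move [ 0.01802262 -0.01125784  0.        ] tool [-3.78036186e-01  3.73242076e-01  1.77458023e-04]
```

View pics/ztop8.png

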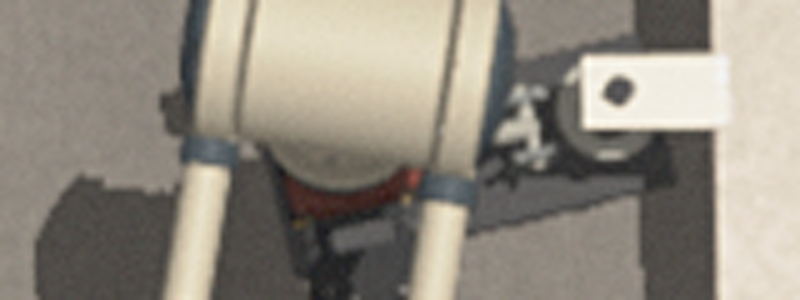

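TCP travel and the visible cup edge agree with a centred saddle to within about 2 mm. Now the trial stroke, following the handle's arc.

```bash
python3 -m inch '[{"tx":0,"ty":0,"tz":0,"rx":0,"ry":0,"rz":0,"gripper":10},{"tx":0.07,"ty":0,"tz":0.14,"rx":0,"ry":0,"rz":0,"gripper":10},{"tx":0.14,"ty":0,"tz":0.29,"rx":0,"ry":0,"rz":0,"gripper":10},{"tx":0.2,"ty":0,"tz":0.44,"rx":0,"ry":0,"rz":0,"gripper":10},{"tx":0.25,"ty":0,"tz":0.59,"rx":0,"ry":0,"rz":0,"gripper":10},{"tx":0.29,"ty":0,"tz":0.74,"rx":0,"ry":0,"rz":0,"gripper":10},{"tx":0.33,"ty":0,"tz":0.9,"rx":0,"ry":0,"rz":0,"gripper":10},{"tx":0.355,"ty":0,"tz":1.05,"rx":0,"ry":0,"rz":0,"gripper":10},{"tx":0.375,"ty":0,"tz":1.21,"rx":0,"ry":0,"rz":0,"gripper":10},{"tx":0.385,"ty":0,"tz":1.37,"rx":0,"ry":0,"rz":0,"gripper":10},{"tx":0.39,"ty":0,"tz":1.5,"rx":0,"ry":0,"rz":0,"gripper":10},{"tx":0.39,"ty":0,"tz":1.55,"rx":0,"ry":0,"rz":0,"gripper":10},{"tx":0.39,"ty":0,"tz":1.55,"rx":0,"ry":0,"rz":0,"gripper":10},{"tx":0.39,"ty":0,"tz":1.55,"rx":0,"ry":0,"rz":0,"gripper":10}]' 30
cat > chk.py <<'E'
from h import *
import sys
s=sense();print(s['clock'],s['ee_pos'],s['ft_force'])
c=get_calibration('top');p,d=camera('top');u,v,X=cloud(c,d)
m=(u>415)&(u<440)&(v>160)&(v<260)&(X[:,2]>.08);print('board front z',np.median(X[m],0))
m=(u>388)&(u<408)&(v>203)&(v<213);print('tongue',np.median(X[m],0))
cv2.imwrite('pics/z'+sys.argv[1],cv2.resize(p[190:250,270:430],None,fx=5,fy=5,interpolation=2))
E
python3 chk.py t9.png
```

```text
clock: 14.42
ee_pos: [0.5348, -0.037, 0.0423]
ee_rot: [1.948, 2.462, 0.004]
ft_force: [-1.5, 3.8, 8.1]
width: 0.246
grip_force: 30.0
14.425 [ 0.5348012  -0.03702678  0.04230649] [-1.49463222  3.82935979  8.06159073]
board front z [ 0.56806767 -0.29168838  0.13980698]
tongue [ 0.57204583 -0.21253842  0.14610261]
```

View pics/zt9.png

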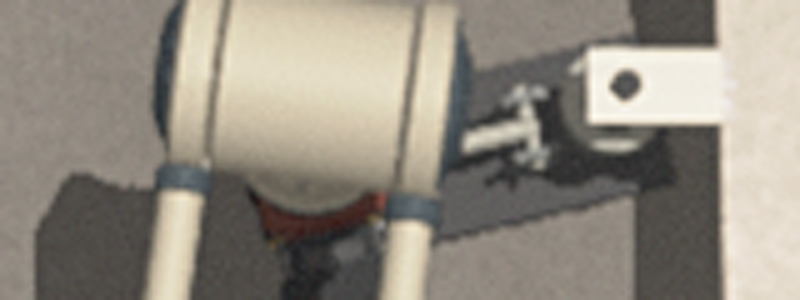

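The tongue has risen about 20 mm and the grip is level, so the shelf is up. Now I'll let the handle back up.

```bash
python3 -m inch '[{"tx":-0.005,"ty":0,"tz":-0.18,"rx":0,"ry":0,"rz":0,"gripper":10},{"tx":-0.02,"ty":0,"tz":-0.34,"rx":0,"ry":0,"rz":0,"gripper":10},{"tx":-0.035,"ty":0,"tz":-0.5,"rx":0,"ry":0,"rz":0,"gripper":10},{"tx":-0.06,"ty":0,"tz":-0.65,"rx":0,"ry":0,"rz":0,"gripper":10},{"tx":-0.1,"ty":0,"tz":-0.81,"rx":0,"ry":0,"rz":0,"gripper":10},{"tx":-0.14,"ty":0,"tz":-0.96,"rx":0,"ry":0,"rz":0,"gripper":10},{"tx":-0.19,"ty":0,"tz":-1.11,"rx":0,"ry":0,"rz":0,"gripper":10},{"tx":-0.25,"ty":0,"tz":-1.26,"rx":0,"ry":0,"rz":0,"gripper":10},{"tx":-0.32,"ty":0,"tz":-1.41,"rx":0,"ry":0,"rz":0,"gripper":10},{"tx":-0.35,"ty":0,"tz":-1.48,"rx":0,"ry":0,"rz":0,"gripper":10},{"tx":-0.35,"ty":0,"tz":-1.48,"rx":0,"ry":0,"rz":0,"gripper":10},{"tx":-0.35,"ty":0,"tz":-1.48,"rx":0,"ry":0,"rz":0,"gripper":10},{"tx":-0.35,"ty":0,"tz":-1.48,"rx":0,"ry":0,"rz":0,"gripper":10}]'
python3 chk.py t10.png
```

```text
clock: 16.1
ee_pos: [0.5363, -0.0508, 0.0992]
ee_rot: [-1.949, -2.462, 0.001]
ft_force: [0.5, -1.0, -5.9]
width: 0.24
grip_force: 30.0
16.1 [ 0.53631442 -0.0508498   0.09915222] [ 0.49037827 -1.02230438 -5.92035999]
board front z [ 0.57010471 -0.2938449   0.12672858]
tongue [ 0.574752   -0.21511149  0.12742539]
```

View pics/zt10.png

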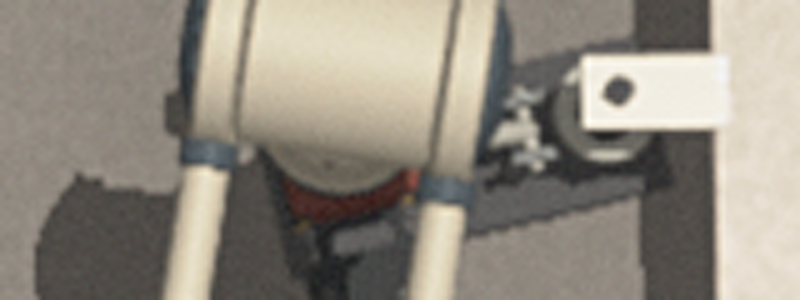

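The shelf is back down (tongue at 0.127 m, as at rest), with the handle up and the jack within about 2 mm of centre. Final press.

```bash
python3 -m inch '[{"tx":0,"ty":0,"tz":0.05,"rx":0,"ry":0,"rz":0,"gripper":10},{"tx":0.07,"ty":0,"tz":0.17,"rx":0,"ry":0,"rz":0,"gripper":10},{"tx":0.13,"ty":0,"tz":0.3,"rx":0,"ry":0,"rz":0,"gripper":10},{"tx":0.18,"ty":0,"tz":0.45,"rx":0,"ry":0,"rz":0,"gripper":10},{"tx":0.23,"ty":0,"tz":0.6,"rx":0,"ry":0,"rz":0,"gripper":10},{"tx":0.27,"ty":0,"tz":0.75,"rx":0,"ry":0,"rz":0,"gripper":10},{"tx":0.3,"ty":0,"tz":0.9,"rx":0,"ry":0,"rz":0,"gripper":10},{"tx":0.32,"ty":0,"tz":1.05,"rx":0,"ry":0,"rz":0,"gripper":10},{"tx":0.34,"ty":0,"tz":1.2,"rx":0,"ry":0,"rz":0,"gripper":10},{"tx":0.35,"ty":0,"tz":1.35,"rx":0,"ry":0,"rz":0,"gripper":10},{"tx":0.35,"ty":0,"tz":1.47,"rx":0,"ry":0,"rz":0,"gripper":10},{"tx":0.35,"ty":0,"tz":1.52,"rx":0,"ry":0,"rz":0,"gripper":10},{"tx":0.35,"ty":0,"tz":1.54,"rx":0,"ry":0,"rz":0,"gripper":10},{"tx":0.35,"ty":0,"tz":1.54,"rx":0,"ry":0,"rz":0,"gripper":10},{"tx":0.35,"ty":0,"tz":1.54,"rx":0,"ry":0,"rz":0,"gripper":10},{"tx":0.35,"ty":0,"tz":1.54,"rx":0,"ry":0,"rz":0,"gripper":10}]'
python3 chk.py t11.png
```

```text
clock: 18.15
ee_pos: [0.5336, -0.0365, 0.0402]
ee_rot: [1.949, 2.464, 0.002]
ft_force: [-7.0, 4.6, 8.5]
width: 0.242
grip_force: 30.0
18.15 [ 0.53360284 -0.03653277  0.04021681] [-7.04421969  4.63930156  8.54735116]
board front z [ 0.56826462 -0.2918937   0.13801084]
tongue [ 0.57242804 -0.21268151  0.14302226]
```

```bash
python3 -m inch '[{"tx":0,"ty":-0.03,"tz":0.06,"rx":0,"ry":0,"rz":0,"gripper":10},{"tx":0,"ty":-0.03,"tz":0.12,"rx":0,"ry":0,"rz":0,"gripper":10},{"tx":0,"ty":-0.03,"tz":0.15,"rx":0,"ry":0,"rz":0,"gripper":10},{"tx":0,"ty":-0.03,"tz":0.15,"rx":0,"ry":0,"rz":0,"gripper":10},{"tx":0,"ty":-0.03,"tz":0.15,"rx":0,"ry":0,"rz":0,"gripper":10}]' 40
python3 chk.py t12.png; python3 chk.py t12b.png
```

```text
clock: 18.82
ee_pos: [0.5336, -0.0365, 0.0349]
ee_rot: [1.947, 2.462, 0.005]
ft_force: [-4.9, 4.3, 9.0]
width: 0.239
grip_force: 40.0
18.825 [ 0.53362756 -0.03653977  0.03494898] [-4.88419902  4.3168428   9.01457312]
board front z [ 0.56804985 -0.29151182  0.13975085]
tongue [ 0.57219491 -0.21292856  0.1449867 ]
18.875 [ 0.53363438 -0.03657448  0.03494513] [-4.42528193  5.35913171  9.30863569]
board front z [ 0.56762709 -0.29167445  0.13977053]
tongue [ 0.57189971 -0.21252909  0.14529967]
```

View pics/zt12.png

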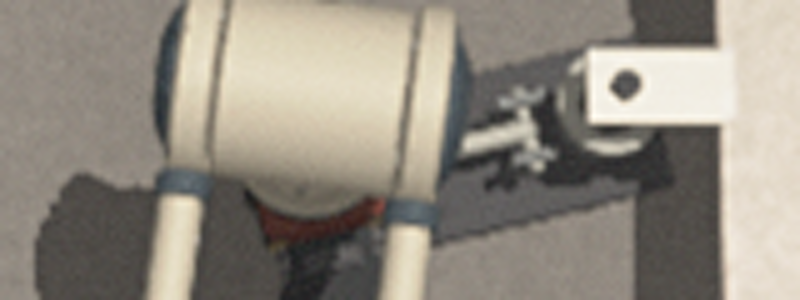

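```bash
python3 -m inch '[{"tx":0,"ty":0,"tz":0.05,"rx":0,"ry":0,"rz":0,"gripper":10},{"tx":0,"ty":0,"tz":0.09,"rx":0,"ry":0,"rz":0,"gripper":10},{"tx":0,"ty":0,"tz":0.09,"rx":0,"ry":0,"rz":0,"gripper":10},{"tx":0,"ty":0,"tz":0.09,"rx":0,"ry":0,"rz":0,"gripper":10},{"tx":0,"ty":0,"tz":0.09,"rx":0,"ry":0,"rz":0,"gripper":10},{"tx":0,"ty":0,"tz":0.09,"rx":0,"ry":0,"rz":0,"gripper":10},{"tx":0,"ty":0,"tz":0.09,"rx":0,"ry":0,"rz":0,"gripper":10},{"tx":0,"ty":0,"tz":0.09,"rx":0,"ry":0,"rz":0,"gripper":10}]'
python3 chk.py t13.png; python3 chk.py t13b.png
```

```text
clock: 19.92
ee_pos: [0.5337, -0.0367, 0.0314]
ee_rot: [1.947, 2.462, 0.005]
ft_force: [-4.2, 5.1, 9.3]
width: 0.243
grip_force: 40.0
19.925 [ 0.53368066 -0.03667842  0.03135589] [-4.1945098   5.08121581  9.25210565]
board front z [ 0.5673508  -0.29149076  0.14104856]
tongue [ 0.57205412 -0.21250269  0.14660266]
19.975 [ 0.53368042 -0.03668798  0.03134303] [-4.41079556  5.23214456  8.64855813]
board front z [ 0.56766527 -0.29148631  0.14099752]
tongue [ 0.57220417 -0.21238181  0.14648957]
```

```bash
python3 -c "
from bench import *
print(close_job())"
```

```text
the job is handed in; nothing more can be done
None
```

I handed the job in at about 20 s with the handle held down and the shelf raised about 19 mm on the pad. The trial stroke was done before that, and the saddle measured within about 2–3 mm of centre under the bolt; `close_job` gave no verdict.

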